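# Load the control jars on the analyser rail by height

### The job

Stand the four amber jars on the rail in order of height, one upright in the middle of each black pad: the tallest on the pad next to the knobbed post, then step by step down to the shortest at the far end. Do not tip any jar over, and do not shove the rack of sample tubes.

Things in the scene. Friction and masses are not known exactly. Their poses are not given: they have to be found in the camera images.
- jar_1_mid (a point): Centre (half-way up, on the axis) of the tallest of four loose jars: a straight round amber-glass jar with a paper band and a white screw cap, 116 mm tall in all, 42 mm in diameter from the bottom to 102 mm up; above that the cap, 14 mm high and 40 mm in diameter. z points up out of the cap. 100 to 200 g, give or take a third. Starts upright on the bench.
- jar_2_mid (a point): Centre (half-way up, on the axis) of the second tallest of four loose jars: a straight round amber-glass jar with a paper band and a white screw cap, 94 mm tall in all, 52 mm in diameter from the bottom to 80 mm up; above that the cap, 14 mm high and 50 mm in diameter. z points up out of the cap. 100 to 200 g, give or take a third. Starts upright on the bench.
- jar_3_mid (a point): Centre (half-way up, on the axis) of the third tallest of four loose jars: a straight round amber-glass jar with a paper band and a white screw cap, 72 mm tall in all, 38 mm in diameter from the bottom to 58 mm up; above that the cap, 14 mm high and 36 mm in diameter. z points up out of the cap. 100 to 200 g, give or take a third. Starts upright on the bench.
- jar_4_mid (a point): Centre (half-way up, on the axis) of the shortest of four loose jars: a straight round amber-glass jar with a paper band and a white screw cap, 50 mm tall in all, 48 mm in diameter from the bottom to 36 mm up; above that the cap, 14 mm high and 46 mm in diameter. z points up out of the cap. 100 to 200 g, give or take a third. Starts upright on the bench.
- pad_a: One of four alike black round rubber pads, 68 mm in diameter and 4 mm thick, fixed in a straight row, 85 mm from centre to centre, on a flat aluminium rail (500 x 84 mm, 10 mm high, fixed). Origin at the centre of its underside, so a jar standing on it has its bottom 4 mm above the origin (14 mm above the bench). y points along the row, x across it. Which of the four is nearest the post differs from start to start: judge by distance to the post.
- pad_b: One of four alike black round rubber pads, 68 mm in diameter and 4 mm thick, fixed in a straight row, 85 mm from centre to centre, on a flat aluminium rail (500 x 84 mm, 10 mm high, fixed). Origin at the centre of its underside, so a jar standing on it has its bottom 4 mm above the origin (14 mm above the bench). y points along the row, x across it. Which of the four is nearest the post differs from start to start: judge by distance to the post.
- pad_c: One of four alike black round rubber pads, 68 mm in diameter and 4 mm thick, fixed in a straight row, 85 mm from centre to centre, on a flat aluminium rail (500 x 84 mm, 10 mm high, fixed). Origin at the centre of its underside, so a jar standing on it has its bottom 4 mm above the origin (14 mm above the bench). y points along the row, x across it. Which of the four is nearest the post differs from start to start: judge by distance to the post.
- pad_d: One of four alike black round rubber pads, 68 mm in diameter and 4 mm thick, fixed in a straight row, 85 mm from centre to centre, on a flat aluminium rail (500 x 84 mm, 10 mm high, fixed). Origin at the centre of its underside, so a jar standing on it has its bottom 4 mm above the origin (14 mm above the bench). y points along the row, x across it. Which of the four is nearest the post differs from start to start: judge by distance to the post.
- post: Upright steel post with a thick black knob on top (50 mm high in all, knob 32 mm across), fixed on the rail at one end of the row, in line with the pads and 85 mm from the centre of the nearest one; it may be at either end. The other end has only a flat steel disc. Origin at the centre of its underside, on the rail top (10 mm above the bench). y is along the row, x across it.
- tube_rack: Loose white rack, 70 x 110 mm, with eight capped sample tubes standing in it, 92 mm high in all; a bystander at the side of the work. Origin at the centre of its underside.
There are look-alikes about, which are no part of the job. What is shaped like the part that bears jar_4_mid but red is not meant.

How it is judged:
By the outcome, as a careful person would: the job done as asked, in the order asked, and still so for the second after the job is handed in, with the robot touching nothing.
It also fails if it takes over 109 s, if anything falls off the work surface, if the arm or the gripper's body presses on something with over 40 N, if the wrist force passes 120 N, or if a joint passes its speed limit or range.

### The arm

A 7-joint arm with a two-finger parallel gripper is mounted at the origin on the work surface. World frame = base frame: x ahead of the robot, y to its left, z up, the work surface at z = 0. Lengths are in mm, angles in rad, forces in N, time in s.
With the tool pointing down it reaches from about 425 to 875 mm from the base axis. Payload 4.7 kg.
Tool frame: the origin (TCP) lies on the centre line of the jaws, within the pads' length; the fingertips stand 25 mm ahead of it and the grasp point (between the pads) lies 6 mm ahead of it; x points along the fingers, y is the direction in which the jaws open and shut, and the axes are right-handed (so a half turn about x gives the same grasp; the last joint's range is limited). The gripper opens to 87 mm and grips with 3 to 60 N. Pads are 19 mm wide; open, the fingers measure 117 mm over their backs; the gripper's body (75 mm by 190 mm) begins 51 mm behind the grasp point.
Start: joints at [-1.267, 0.321, -0.07, 1.45, 0.023, 1.371, -0.057], TCP at [185.77, 622.907, 247.587] pointing down, gripper open.
Joint ranges: [-2.86, 2.86], [-0.3, 2.09], [-1.38, 1.24], [0.06, 2.45], [-1.56, 4.7], [0.09, 2.05], [-2.69, 2.69]. Speed limits (rad/s): [2.57, 2.57, 3.14, 3.14, 3.14, 3.14, 3.14].

### API

Orientations are given as a unit quaternion [w, x, y, z].
In Python, from workcell import manip gives the robot as it stands. The module is installed in compiled form; this text tells all that it offers.
- The arm moves only by the shell command python3 -m crank 'ROWS' [FORCE]. ROWS is JSON, a list of rows, each an object of numbers: "claw": the opening, from 0 (shut) to 1 (fully open); "x", "y", "z": the shift along the tool's x, y, z in mm; "spin": the turn about the tool's x in degrees. A call has 1 to 10 rows; each row shifts and turns the commanded pose from where the row before left it, along the tool's axes as they then stand; what a row does not reach is not made up. A row lasts 1/10 s, in which the tool goes at most 50 mm and 8.59 degrees, less where a joint would pass 70% of its speed; a pose out of reach is approached as far as the arm can. A call is refused whole if a number of a shift passes 50 or a number of a turn 8.59, either way. A call with a gripper value outside its range is refused whole. The fingers move at their own pace and stop on an object; FORCE is the grip in N (left out, the last holds). Time passes only in rows, so rows that do not move let the fingers close. It gives the time, the measured TCP pose, the force and the opening at its end, in the units of the state.
- manip.observe(): the state, without advancing time (a new reading comes with each control period).
- manip.get_image(name): name is "side" or "top" or "wrist"; returns the picture (384x512x3 uint8, blue, green, red); there is no depth.
- manip.camera_info(name): a dict with "intrinsics" (3x3 intrinsics, pixels), "rvec" (rotation vector, rad) and "tvec" (3), from world to camera coordinates, as OpenCV has them; the wrist camera has in their place "mount" (4x4, takes a point from camera to tool coordinates, whose origin is the TCP and whose axes are the tool frame's). Camera axes: x right, y down, z forward; pixel columns grow to the right and rows downward; lengths in mm; the calibration is good to about 2 mm. A picture is of the moment at which its call begins: read the wrist's pose just before it. camera_info takes no time and is no camera call.
- manip.hand_in(): hands the job in, once; it reports no verdict.
The state is a dict: "time_s": time; "joint_pos": joint angles; "qd": joint speeds; "joint_efforts": joint torques, N m; "eef_pos": TCP position; "eef_rot": TCP orientation; "ft_force": force on the tool from outside, world axes, zero at the start; "wrist_torque": the same for the moment, N m; "grip_width": opening from 0.0 (shut) to 1.0 (fully open).
Only numpy, scipy, OpenCV 4.12 (cv2) and the standard library are available. Lean on these libraries where they do the work, as an engineer would, in place of code of your own. Each camera call takes 0.05 s, during which the arm holds its last target.

## Working session

There is one attempt and no reset: what is moved stays moved. The work goes in short steps, Python scripts to look and compute and a shell command to move; the robot and the scene stay as the last step left them, time stands still between calls to the robot, and variables do not carry over. Pictures are saved under pics/ and viewed, and the job is handed in when it is done.

```bash
mkdir -p pics; ls
cat > h.py <<'E'
import numpy as np, cv2
from workcell import manip
def cam(n):
    c=manip.camera_info(n);K=np.array(c["intrinsics"],float)
    R=cv2.Rodrigues(np.array(c["rvec"],float))[0];t=np.array(c["tvec"],float).ravel()
    return K,R,t
def ray(n,u,v,z):
    K,R,t=cam(n);d=R.T@np.linalg.inv(K)@np.array([u,v,1.]);o=-R.T@t
    return o+d*(z-o[2])/d[2]
def proj(n,p):
    K,R,t=cam(n);q=K@(R@np.array(p,float)+t);return q[:2]/q[2]
E
python3 - <<'E'
from h import *
for n in("side","top","wrist"):
    im=manip.get_image(n);cv2.imwrite(f"pics/{n}0.png",im)
    c=manip.camera_info(n);print(n,c)
for n in("side","top"):
    K,R,t=cam(n);print(n,-R.T@t)
s=manip.observe();print(s)
E
```

```text
pics
side {'intrinsics': array([[397.90320519,   0.        , 254.3329525 ],
       [  0.        , 397.90320519, 190.24019929],
       [  0.        ,   0.        ,   1.        ]]), 'rvec': array([ 2.17193022, -0.44642106,  0.2583334 ]), 'tvec': array([-490.76112961,  152.58842019, 1019.12548688])}
top {'intrinsics': array([[383.49407175,   0.        , 256.57963326],
       [  0.        , 383.49407175, 189.1250523 ],
       [  0.        ,   0.        ,   1.        ]]), 'rvec': array([ 2.16229586, -2.1980511 ,  0.11164405]), 'tvec': array([ -10.76651702,  550.04468799, 1274.42249787])}
wrist {'intrinsics': array([[297.1774711 ,   0.        , 253.68946577],
       [  0.        , 297.1774711 , 189.42361546],
       [  0.        ,   0.        ,   1.        ]]), 'mount': array([[ 1.21286235e-03, -2.71803942e-01,  9.62351883e-01,
        -1.37558288e+02],
       [ 9.99999109e-01,  8.66232053e-04, -1.01565342e-03,
        -3.50123077e-01],
       [-5.57561443e-04,  9.62352257e-01,  2.71804751e-01,
        -7.47359034e+01],
       [ 0.00000000e+00,  0.00000000e+00,  0.00000000e+00,
         1.00000000e+00]])}
side [ 136.41337551 -859.37875463  738.65148575]
top [ 431.89759957   -4.02847081 1319.19142457]
{'time_s': 0.15, 'joint_pos': array([-1.2668904 ,  0.32167679, -0.07003993,  1.45137875,  0.02261064,
        1.37080634, -0.05692753]), 'qd': array([-9.80885642e-04, -2.79366774e-04, -1.39414292e-03, -4.18248320e-03,
       -6.24755135e-05, -6.42060105e-04, -1.99105488e-03]), 'joint_efforts': array([-7.53038148e-04, -4.91796398e+01, -4.05082041e-01, -3.12880576e+01,
       -6.40467228e-02,  4.03188227e-02,  1.11532968e-04]), 'eef_pos': array([185.712737  , 622.51199949, 246.70480495]), 'eef_rot': array([ 0.69965681,  0.1015957 ,  0.69973081, -0.10264234]), 'ft_force': array([-0.43980771, -0.64658715,  0.55434643]), 'wrist_torque': array([-0.01545802,  0.00146386,  0.02917359]), 'grip_width': 1.0037878900149662}
```

View pics/top0.png

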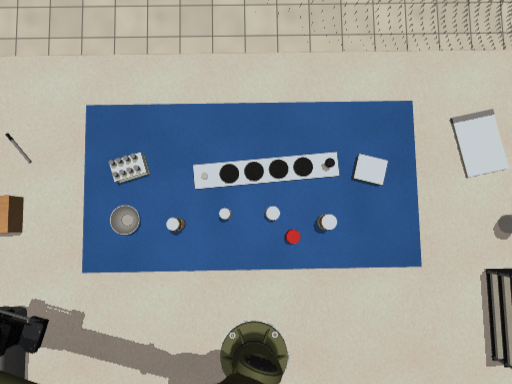

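View pics/side0.png

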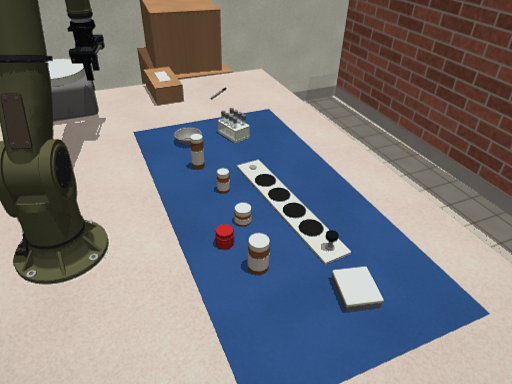

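View pics/wrist0.png

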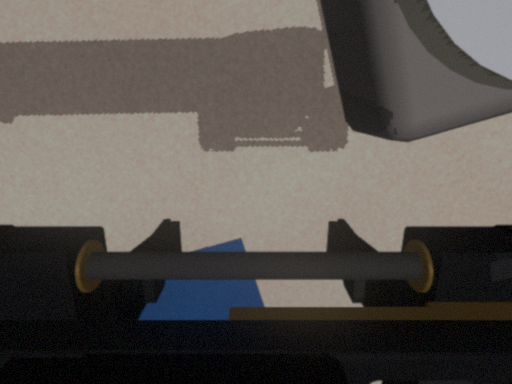

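The top view shows the caps at about (175,224), (224,214), (273,213) and (328,222), the pads at (229,173) to (303,166) and the post at (330,162). The red decoy is at (293,237). In the side view the leftmost jar is tall and slim (jar 1), followed by a small slim one (jar 3), a squat one (jar 4) and a wide tall one (jar 2). Next I'll measure them.

```bash
cat > meas.py <<'E'
from h import *
def comps(mask,amin):
    n,l,st,c=cv2.connectedComponentsWithStats(mask.astype(np.uint8))
    return [(c[i],st[i]) for i in range(1,n) if st[i,4]>=amin]
if __name__=="__main__":
    im=cv2.imread("pics/top0.png").astype(int);b,g,r=im[...,0],im[...,1],im[...,2]
    roi=np.zeros(b.shape,bool);roi[105:268,90:415]=1
    print("white")
    for c,s in comps((b>150)&(r>150)&roi,30): print(c.round(1),s)
    print("black")
    for c,s in comps((im.max(2)<45)&roi,30):
        print(c.round(1),s,ray("top",*c,14).round(1))
    for v,(u,w) in {"j1":(116,(175,224))}.items(): pass
E
python3 meas.py
python3 - <<'E'
import cv2
for n,(y0,y1,x0,x1) in {"top":(140,260,100,400),"side":(100,310,130,400)}.items():
    im=cv2.imread(f"pics/{n}0.png")[y0:y1,x0:x1]
    f=min(800/im.shape[1],600/im.shape[0]); cv2.imwrite(f"pics/{n}0z.png",cv2.resize(im,None,fx=f,fy=f,interpolation=cv2.INTER_CUBIC)); print(f)
E
```

```text
white
[413.7 116.5] [413 105   2  29  41]
[129.1 167. ] [110 153  36  29 362]
[261.8 170.8] [ 193  152  146   37 2038]
[370.5 169. ] [354 154  34  31 726]
[272.6 212.8] [266 207  14  13 141]
[224.1 213.2] [219 208  11  11  91]
[127.  219.6] [122 215  11  11  79]
[328.8 221.8] [322 215  15  15 181]
[172.2 223.7] [166 218  13  12 122]
black
[302.8 166.4] [294 158  19  18 259] [ 626.6 -180.1   14. ]
[329.2 162.4] [325 159   9   8  59] [ 639.4 -271.8   14. ]
[278.3 168.6] [270 160  18  18 257] [620.3 -95.9  14. ]
[253.7 170.8] [245 162  18  18 258] [614.  -10.9  14. ]
[229.  173.2] [220 165  19  18 259] [607.   73.6  14. ]
2.6666666666666665
2.857142857142857
```

View pics/top0z.png

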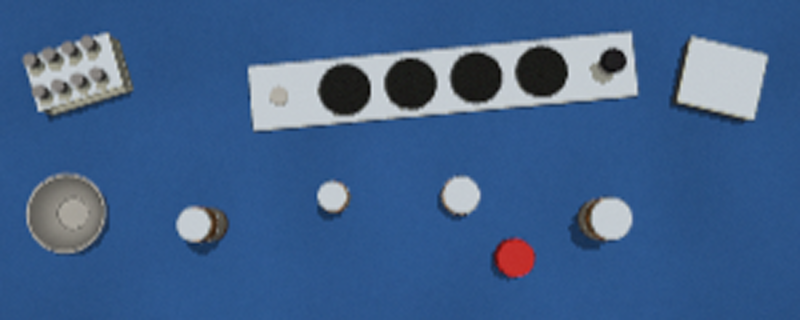

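View pics/side0z.png

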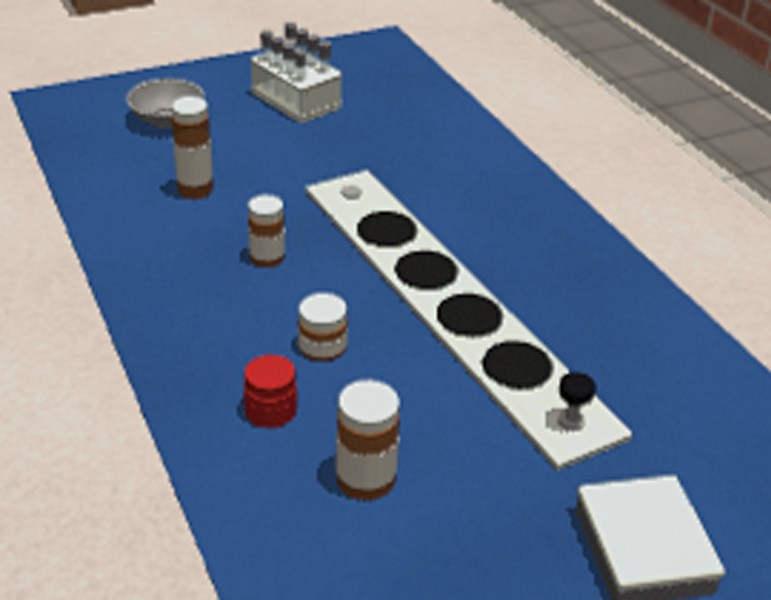

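```bash
cat > m2.py <<'E'
from h import *
from meas import comps
from scipy.spatial.transform import Rotation as Ro
caps={1:((172.2,223.7),116),2:((328.8,221.8),94),3:((224.1,213.2),72),4:((272.6,212.8),50)}
J={}
for k,(c,h) in caps.items():
    p=ray("top",*c,h-7); J[k]=p[:2]; print(k,p.round(1),"side px cap mid",proj("side",[*p[:2],h-7]).round(1),"top",proj("side",[*p[:2],h]).round(1),"bottom",proj("side",[*p[:2],0]).round(1))
P=np.array([ray("top",*c,14)[:2] for c in ((302.8,166.4),(278.3,168.6),(253.7,170.8),(229,173.2))])
m=P.mean(0);u=np.linalg.svd(P-m)[2][0];u=u*np.sign(u[1])
print("row dir",u,"pads",[(m+u*85*k).round(1).tolist() for k in(-1.5,-.5,.5,1.5)])
for k in(-1.5,-.5,.5,1.5): print("side pad px",proj("side",[*(m+u*85*k),14]).round(1))
im=cv2.imread("pics/side0.png").astype(int);b,g,r=im[...,0],im[...,1],im[...,2]
roi=np.zeros(b.shape,bool);roi[130:300,165:350]=1
for c,s in comps((im.max(2)<45)&roi,60): print("blk",c.round(1),s)
for c,s in comps((b>150)&(r>150)&roi,20): print("wh",c.round(1),s)
s=manip.observe();q=s["eef_rot"];R=Ro.from_quat([*q[1:],q[0]]).as_matrix();print(R.round(3))
E
python3 m2.py
```

```text
1 [437.5 247.7 109. ] side px cap mid [195.8 137.9] top [195.7 136. ] bottom [197.9 166.3]
2 [ 435.2 -248.9   87. ] side px cap mid [258.6 242.4] top [258.7 240.2] bottom [257.5 268. ]
3 [469.  88.  65.] side px cap mid [222.5 172.9] top [222.5 170.9] bottom [223.  190.2]
4 [468.3 -71.5  43. ] side px cap mid [242.5 209.4] top [242.5 207.4] bottom [242.4 221.2]
row dir [-0.07690876  0.99703814] pads [[626.9, -180.5], [620.4, -95.7], [613.8, -11.0], [607.3, 73.8]]
side pad px [311. 227.]
side pad px [294.2 209.5]
side pad px [279.  193.7]
side pad px [265.2 179.4]
blk [264.7 179.7] [255 174  20  12 184]
blk [278.5 194. ] [268 188  21  13 210]
blk [293.7 209.7] [283 203  22  14 248]
blk [310.4 227.2] [299 220  24  16 288]
blk [331.4 235.6] [326 231  12  11 106]
wh [330.  147.6] [ 292  130   58   53 1554]
wh [194.1 136.2] [184 133  18   7  77]
wh [294.8 213.1] [ 238  160  112  103 1695]
wh [222.7 171.2] [217 168  12   7  62]
wh [242.5 207.5] [235 203  16  10 133]
wh [177.  269.3] [ 165  211   37   89 1700]
wh [258.8 240.1] [249 233  21  15 244]
wh [343.3 281.3] [333 268  17  32 353]
[[-0.     0.286  0.958]
 [-0.001  0.958 -0.286]
 [-1.    -0.001  0.   ]]
```

Both views agree to about 1 px except jar 1's cap, which I'll check with the wrist camera. First I'll spin the jaws across the row.

```bash
cat > go.py <<'E'
import sys
from h import *
from scipy.spatial.transform import Rotation as Ro
# args: target x y and grasp-point z
s=manip.observe();q=s["eef_rot"];R=Ro.from_quat([*q[1:],q[0]]).as_matrix()
g=s["eef_pos"]+6*R[:,0]
t=np.array([float(a) for a in sys.argv[1:4]])
print("t",round(s["time_s"],2),"grasp",g.round(1),"tool delta x,y,z",(R.T@(t-g)).round(1),"jaw deg",np.degrees(np.arctan2(R[1,1],R[0,1])).round(2),"width mm",round(s["grip_width"]*87,1),"F",s["ft_force"].round(1),"tilt",R[:2,0].round(4))
E
python3 -m crank '[{"claw":1,"spin":8.59},{"claw":1,"spin":8.59},{"claw":1,"spin":8.59},{"claw":1,"spin":8.59},{"claw":1,"spin":8.59},{"claw":1,"spin":8.59},{"claw":1,"spin":8.59},{"claw":1,"spin":8.59},{"claw":1,"spin":0.3}]' 20
python3 go.py 437.5 247.7 200
```

```text
t 0.15 grasp [185.7 622.5 240.7] tool delta x,y,z [  41.2 -287.1  348.4] jaw deg 73.39 width mm 87.3 F [-0.4 -0.6  0.6] tilt [-0.0003 -0.0014]schema error: expected keys claw, x, y, z, spin
```

```bash
python3 -m crank '[{"claw":1,"x":0,"y":0,"z":0,"spin":8.59},{"claw":1,"x":0,"y":0,"z":0,"spin":8.59},{"claw":1,"x":0,"y":0,"z":0,"spin":8.59},{"claw":1,"x":0,"y":0,"z":0,"spin":8.59},{"claw":1,"x":0,"y":0,"z":0,"spin":8.59},{"claw":1,"x":0,"y":0,"z":0,"spin":8.59},{"claw":1,"x":0,"y":0,"z":0,"spin":8.59},{"claw":1,"x":0,"y":0,"z":0,"spin":8.59},{"claw":1,"x":0,"y":0,"z":0,"spin":0.3},{"claw":1,"x":0,"y":0,"z":0,"spin":0}]' 20
python3 go.py 437.5 247.7 200
```

```text
time_s: 1.15
eef_pos: [185.6, 622.8, 247.3]
eef_rot: [0.52, 0.479, 0.519, -0.48]
ft_force: [-0.4, 0.1, 0.2]
grip_width: 0.999
t 1.15 grasp [185.6 622.8 241.3] tool delta x,y,z [ 41.4 221.2 394. ] jaw deg 4.58 width mm 86.9 F [-0.4  0.1  0.2] tilt [-0.0001 -0.0005]
```

```bash
python3 -m crank '[{"claw":1,"x":0,"y":22,"z":35,"spin":0},{"claw":1,"x":0,"y":22,"z":35,"spin":0},{"claw":1,"x":0,"y":22,"z":35,"spin":0},{"claw":1,"x":0,"y":22,"z":35,"spin":0},{"claw":1,"x":0,"y":22,"z":35,"spin":0},{"claw":1,"x":0,"y":22,"z":35,"spin":0},{"claw":1,"x":0,"y":22,"z":35,"spin":0},{"claw":1,"x":0,"y":22,"z":35,"spin":0},{"claw":1,"x":0,"y":22,"z":35,"spin":0},{"claw":1,"x":0,"y":23,"z":35,"spin":0}]' 20
python3 go.py 437.5 247.7 200
python3 - <<'E'
from h import *
im=manip.get_image("wrist");cv2.imwrite("pics/w1.png",im)
E
```

```text
time_s: 2.15
eef_pos: [433.5, 289.4, 247.8]
eef_rot: [0.52, 0.48, 0.52, -0.479]
ft_force: [1.0, 0.5, 1.0]
grip_width: 1.0
t 2.15 grasp [433.5 289.4 241.8] tool delta x,y,z [41.8  0.6 41.9] jaw deg 4.58 width mm 87.0 F [1.  0.5 1. ] tilt [0.0004 0.0006]
```

View pics/w1.png

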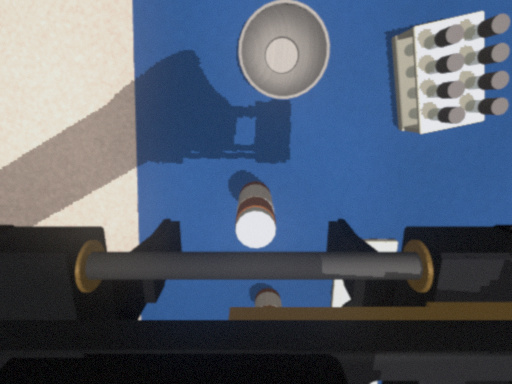

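The wrist view shows jar 1's cap centred near (256,229), with the bowl and rack well clear. I'll refine its position from this.

```bash
cat > wr.py <<'E'
import sys
from h import *
from meas import comps
from scipy.spatial.transform import Rotation as Ro
def wproj(s,pix,z):
    q=s["eef_rot"];R=Ro.from_quat([*q[1:],q[0]]).as_matrix()
    c=manip.camera_info("wrist");M=np.array(c["mount"]);K=np.array(c["intrinsics"])
    o=R@M[:3,3]+s["eef_pos"];d=R@M[:3,:3]@np.linalg.inv(K)@np.array([*pix,1.])
    return o+d*(z-o[2])/d[2]
if __name__=="__main__":
    s=manip.observe()
    if len(sys.argv)>3: im=cv2.imread(sys.argv[3])
    else: im=manip.get_image("wrist")
    cv2.imwrite("pics/"+sys.argv[2],im)
    im=im.astype(int)
    m=(im.min(2)>170); m[250:]=0
    for c,st in comps(m,100): 
        e=wproj(s,(st[0]+st[2]/2-.5,st[1]+st[3]/2-.5),float(sys.argv[1]))
        print(c.round(1),st,wproj(s,c,float(sys.argv[1])).round(1),e.round(1))
E
python3 wr.py 116 w1b.png pics/w1.png
```

```text
[58.5 65.8] [    0     0   134   169 16979] [267.8 375.4 116. ] [273.  361.3 116. ]
[297.3  41.8] [246   0  83  98 338] [466.2 407.9 116. ] [458.2 402.2 116. ]
[447.7  72. ] [ 414   11   70  123 3279] [596.1 393.6 116. ] [596.8 393.7 116. ]
[281.2  55.1] [266  39  31  34 828] [453.8 396.9 116. ] [453.7 396.5 116. ]
[106. 212.] [  37  168  102   82 3847] [298.8 246.5 116. ] [281.4 248.9 116. ]
[255.2 229. ] [ 236  211   40   37 1150] [443.4 238.7 116. ] [443.7 238.7 116. ]
[383.5 245.1] [368 241  30   9 210] [572.4 230.1 116. ] [571.4 230.1 116. ]
```

```bash
python3 go.py 437.5 247.7 200; python3 wr.py 116 w2.png | grep "2[0-9][0-9].*2[0-9][0-9]\.[0-9] *116"; python3 -c "
from h import *
for p in ([437.5,247.7,109],[443.5,238.7,109],[437.5,247.7,0],[443.5,238.7,0]):
  print(p,proj('top',p).round(1),proj('side',p).round(1))"
python3 - <<'E'
import cv2
im=cv2.imread("pics/top0.png")[205:245,155:205];cv2.imwrite("pics/tj1.png",cv2.resize(im,None,fx=12,fy=12,interpolation=0))
im=cv2.imread("pics/side0.png")[125:180,175:220];cv2.imwrite("pics/sj1.png",cv2.resize(im,None,fx=10,fy=10,interpolation=0))
E
```

```text
t 2.2 grasp [438.9 281.6 242.1] tool delta x,y,z [42.2 -3.9 33.6] jaw deg 3.97 width mm 86.7 F [ 3.2 -5.6 -0.5] tilt [ 0.0038 -0.0034]
[101.3 211.5] [  30  168  105   82 3859] [294.4 246.7 116. ] [276.2 248.5 116. ]
[250.3 220.6] [ 231  202   40   38 1180] [438.  247.2 116. ] [438.2 247.3 116. ]
[379.2 240.4] [358 234  37  16 441] [567.2 234.9 116. ] [564.2 233.5 116. ]
[437.5, 247.7, 109] [172.2 223.7] [195.8 137.9]
[443.5, 238.7, 109] [175.1 221.7] [198.5 138.9]
[437.5, 247.7, 0] [178.8 223.7] [197.9 166.3]
[443.5, 238.7, 0] [181.5 221.9] [200.4 167.3]
```

View pics/tj1.png

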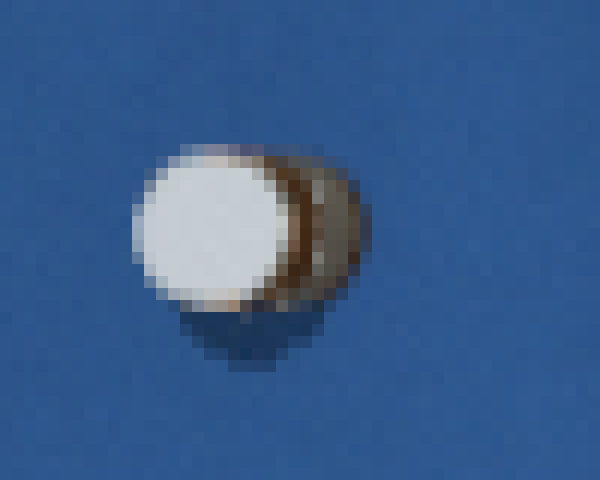

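View pics/sj1.png

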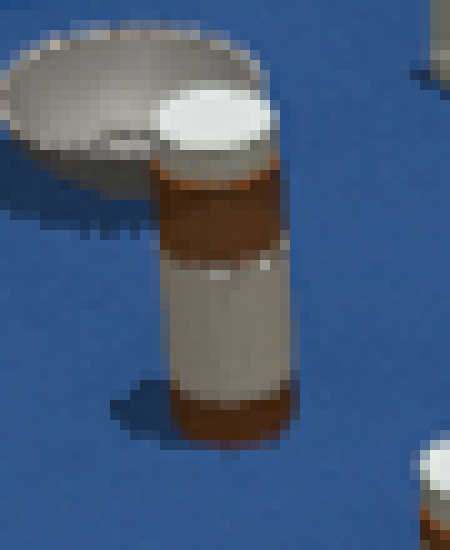

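The earlier mismatch came from the arm still moving. With a fresh pose the wrist gives (438.0,247.2), which agrees with the top view. I'll centre over jar 1 and let the arm settle.

```bash
python3 -m crank '[{"claw":1,"x":0,"y":0,"z":22,"spin":0},{"claw":1,"x":20,"y":0,"z":22,"spin":0},{"claw":1,"x":20,"y":0,"z":0,"spin":0},{"claw":1,"x":0,"y":0,"z":0,"spin":0},{"claw":1,"x":0,"y":0,"z":0,"spin":0},{"claw":1,"x":0,"y":0,"z":0,"spin":0}]' 20
python3 go.py 438 247.5 70
```

```text
time_s: 2.85
eef_pos: [436.3, 247.8, 208.7]
eef_rot: [0.519, 0.481, 0.519, -0.479]
ft_force: [-0.0, -0.6, -0.5]
grip_width: 0.999
t 2.85 grasp [436.3 247.8 202.7] tool delta x,y,z [132.7   1.4   0.6] jaw deg 4.5 width mm 86.9 F [-0.  -0.6 -0.5] tilt [0.0013 0.0011]
```

```bash
python3 -m crank '[{"claw":1,"x":20,"y":1,"z":0,"spin":0},{"claw":1,"x":25,"y":0,"z":1,"spin":0},{"claw":1,"x":25,"y":0,"z":0,"spin":0},{"claw":1,"x":25,"y":0,"z":0,"spin":0},{"claw":1,"x":20,"y":0,"z":0,"spin":0},{"claw":1,"x":15,"y":0,"z":0,"spin":0},{"claw":1,"x":0,"y":0,"z":0,"spin":0},{"claw":1,"x":0,"y":0,"z":0,"spin":0}]' 25
python3 go.py 438 247.5 71
```

```text
time_s: 3.65
eef_pos: [437.7, 246.7, 78.4]
eef_rot: [0.519, 0.481, 0.519, -0.48]
ft_force: [0.1, 0.5, 1.4]
grip_width: 1.003
t 3.65 grasp [437.7 246.7  72.4] tool delta x,y,z [ 1.4  0.3 -0.7] jaw deg 4.44 width mm 87.3 F [0.1 0.5 1.4] tilt [0.0009 0.0006]
```

```bash
python3 -m crank '[{"claw":0.3,"x":0,"y":0,"z":0,"spin":0},{"claw":0.3,"x":0,"y":0,"z":0,"spin":0},{"claw":0.3,"x":0,"y":0,"z":0,"spin":0},{"claw":0.3,"x":0,"y":0,"z":0,"spin":0},{"claw":0.3,"x":0,"y":0,"z":0,"spin":0},{"claw":0.3,"x":0,"y":0,"z":0,"spin":0},{"claw":0.3,"x":0,"y":0,"z":0,"spin":0},{"claw":0.3,"x":0,"y":0,"z":0,"spin":0}]' 25
python3 go.py 438 247.5 71
```

```text
time_s: 4.45
eef_pos: [437.5, 246.0, 77.6]
eef_rot: [0.519, 0.481, 0.519, -0.48]
ft_force: [-0.0, 0.6, -0.5]
grip_width: 0.475
t 4.45 grasp [437.5 246.   71.6] tool delta x,y,z [ 0.6  0.6 -1.4] jaw deg 4.37 width mm 41.3 F [-0.   0.6 -0.5] tilt [0.0004 0.0002]
```

Jar 1 is gripped, with the opening at 41.3 mm. Now I'll lift it.

```bash
python3 -m crank '[{"claw":0.3,"x":-10,"y":0,"z":0,"spin":0},{"claw":0.3,"x":-20,"y":0,"z":0,"spin":0},{"claw":0.3,"x":-25,"y":0,"z":0,"spin":0},{"claw":0.3,"x":-25,"y":0,"z":0,"spin":0},{"claw":0.3,"x":-20,"y":0,"z":0,"spin":0},{"claw":0.3,"x":-10,"y":0,"z":0,"spin":0},{"claw":0.3,"x":0,"y":0,"z":0,"spin":0},{"claw":0.3,"x":0,"y":0,"z":0,"spin":0}]' 25
python3 go.py 626.9 -180.5 181.6
```

```text
time_s: 5.25
eef_pos: [436.8, 245.7, 186.8]
eef_rot: [0.519, 0.48, 0.519, -0.481]
ft_force: [-0.6, -0.3, -1.4]
grip_width: 0.482
t 5.25 grasp [436.7 245.7 180.8] tool delta x,y,z [ -0.7 157.1 439.5] jaw deg 4.38 width mm 42.0 F [-0.6 -0.3 -1.4] tilt [-0.001  -0.0007]
```

```bash
python3 -m crank '[{"claw":0.3,"x":0,"y":5,"z":15,"spin":0},{"claw":0.3,"x":0,"y":9,"z":25,"spin":0},{"claw":0.3,"x":0,"y":13,"z":35,"spin":0},{"claw":0.3,"x":0,"y":13,"z":38,"spin":0},{"claw":0.3,"x":0,"y":13,"z":38,"spin":0},{"claw":0.3,"x":0,"y":13,"z":38,"spin":0},{"claw":0.3,"x":0,"y":14,"z":38,"spin":0},{"claw":0.3,"x":0,"y":14,"z":38,"spin":0},{"claw":0.3,"x":0,"y":14,"z":38,"spin":0},{"claw":0.3,"x":0,"y":14,"z":38,"spin":0}]' 25
python3 -m crank '[{"claw":0.3,"x":0,"y":12,"z":35,"spin":0},{"claw":0.3,"x":0,"y":11,"z":30,"spin":0},{"claw":0.3,"x":0,"y":7,"z":20,"spin":0},{"claw":0.3,"x":0,"y":5,"z":13,"spin":0},{"claw":0.3,"x":0,"y":0,"z":0,"spin":0},{"claw":0.3,"x":0,"y":0,"z":0,"spin":0},{"claw":0.3,"x":0,"y":0,"z":0,"spin":0},{"claw":0.3,"x":0,"y":0,"z":0,"spin":0}]' 25
python3 go.py 626.9 -180.5 85.6
python3 wr.py 130 w3.png >/dev/null
```

```text
time_s: 6.25
eef_pos: [584.5, -86.0, 185.9]
eef_rot: [0.518, 0.48, 0.519, -0.481]
ft_force: [1.2, 1.3, -0.5]
grip_width: 0.477
time_s: 7.05
eef_pos: [627.4, -178.0, 187.6]
eef_rot: [0.519, 0.48, 0.519, -0.48]
ft_force: [0.5, -0.0, -1.7]
grip_width: 0.477
t 7.05 grasp [ 627.4 -178.   181.6] tool delta x,y,z [96.  -0.7  2.6] jaw deg 4.5 width mm 41.5 F [ 0.5 -0.  -1.7] tilt [0.0001 0.0012]
```

View pics/w3.png

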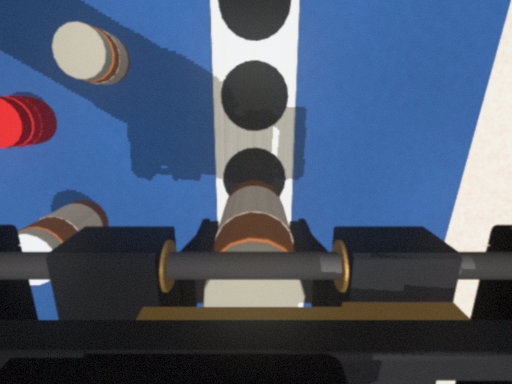

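The wrist view shows jar 1 hanging upright with pads in line behind it at (255,95) and (254,172). I'll check the pad position from the wrist, then lower.

```bash
python3 - <<'E'
from wr import *
s=manip.observe()
im=cv2.imread("pics/w3.png").astype(int)
m=(im.max(2)<50);m[140:]=0
for c,st in comps(m,500): print(c,st,wproj(s,c,14).round(1))
E
python3 -m crank '[{"claw":0.3,"x":10,"y":0,"z":1,"spin":0},{"claw":0.3,"x":20,"y":-1,"z":1,"spin":0},{"claw":0.3,"x":25,"y":0,"z":0,"spin":0},{"claw":0.3,"x":20,"y":0,"z":0,"spin":0},{"claw":0.3,"x":12,"y":0,"z":0,"spin":0},{"claw":0.3,"x":4,"y":0,"z":0,"spin":0},{"claw":0.3,"x":0,"y":0,"z":0,"spin":0},{"claw":0.3,"x":0,"y":0,"z":0,"spin":0},{"claw":0.3,"x":0,"y":0,"z":0,"spin":0}]' 25
python3 go.py 626.9 -180.5 85.6
```

```text
time_s: 8.0
eef_pos: [627.3, -182.1, 97.8]
eef_rot: [0.519, 0.481, 0.518, -0.48]
ft_force: [0.5, 1.7, -1.9]
grip_width: 0.477
t 8.0 grasp [ 627.3 -182.1   91.8] tool delta x,y,z [ 6.2 -0.3 -1.6] jaw deg 4.38 width mm 41.5 F [ 0.5  1.7 -1.9] tilt [ 0.0021 -0.0003]
```

```bash
python3 -m crank '[{"claw":0.3,"x":2,"y":0,"z":-1,"spin":0},{"claw":0.3,"x":2,"y":0,"z":0,"spin":0},{"claw":0.3,"x":1,"y":0,"z":0,"spin":0},{"claw":0.3,"x":0,"y":0,"z":0,"spin":0},{"claw":0.3,"x":0,"y":0,"z":0,"spin":0}]' 25
python3 go.py 626.9 -180.5 85.6
python3 - <<'E'
from wr import *
s=manip.observe()
im=cv2.imread("pics/w3.png").astype(int)
print(im[95,255],im[20,255],im[150,250])
E
```

```text
time_s: 8.5
eef_pos: [626.5, -180.7, 91.7]
eef_rot: [0.519, 0.481, 0.519, -0.48]
ft_force: [-1.3, 0.9, -0.3]
grip_width: 0.479
t 8.5 grasp [ 626.5 -180.7   85.7] tool delta x,y,z [ 0.1  0.5 -0.1] jaw deg 4.38 width mm 41.6 F [-1.3  0.9 -0.3] tilt [0.0001 0.0003]
[60 61 62] [65 64 62] [47 45 48]
```

```bash
python3 -m crank '[{"claw":0.3,"x":1,"y":0,"z":0,"spin":0},{"claw":0.3,"x":0,"y":0,"z":0,"spin":0},{"claw":0.3,"x":0,"y":0,"z":0,"spin":0}]' 25
python3 go.py 626.9 -180.5 85.6
python3 - <<'E'
from h import *
cv2.imwrite("pics/s4.png",cv2.resize(manip.get_image("side")[160:270,220:400],None,fx=4,fy=4,interpolation=cv2.INTER_CUBIC))
E
```

```text
time_s: 8.8
eef_pos: [626.5, -180.7, 91.7]
eef_rot: [0.519, 0.481, 0.519, -0.48]
ft_force: [-2.9, 2.1, 6.0]
grip_width: 0.476
t 8.8 grasp [ 626.5 -180.7   85.7] tool delta x,y,z [ 0.1  0.4 -0.2] jaw deg 4.38 width mm 41.4 F [-2.9  2.1  6. ] tilt [0.0003 0.0007]
```

View pics/s4.png

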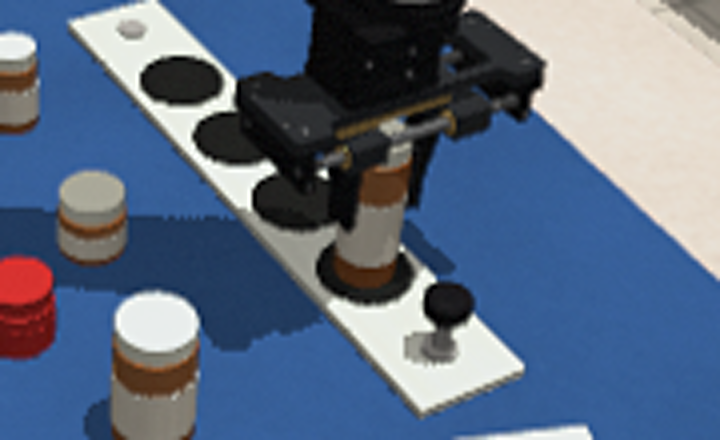

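Contact shows 6 N upward, and the side view has jar 1 standing in the middle of the pad nearest the post. I'll release it and rise.

```bash
python3 -m crank '[{"claw":0.6,"x":0,"y":0,"z":0,"spin":0},{"claw":1,"x":0,"y":0,"z":0,"spin":0},{"claw":1,"x":0,"y":0,"z":0,"spin":0},{"claw":1,"x":0,"y":0,"z":0,"spin":0},{"claw":1,"x":0,"y":0,"z":0,"spin":0},{"claw":1,"x":0,"y":0,"z":0,"spin":0}]' 25
python3 go.py 626.9 -180.5 85.6
```

```text
time_s: 9.45
eef_pos: [626.4, -180.8, 90.5]
eef_rot: [0.519, 0.481, 0.519, -0.481]
ft_force: [-0.5, 0.7, -0.1]
grip_width: 0.93
t 9.45 grasp [ 626.4 -180.8   84.5] tool delta x,y,z [-1.1  0.5 -0.3] jaw deg 4.38 width mm 80.9 F [-0.5  0.7 -0.1] tilt [-0. -0.]
```

```bash
python3 -m crank '[{"claw":1,"x":-15,"y":0,"z":0,"spin":0},{"claw":1,"x":-25,"y":0,"z":0,"spin":0},{"claw":1,"x":-30,"y":0,"z":0,"spin":0},{"claw":1,"x":-30,"y":0,"z":0,"spin":0},{"claw":1,"x":-15,"y":0,"z":0,"spin":0},{"claw":1,"x":0,"y":0,"z":0,"spin":0},{"claw":1,"x":0,"y":0,"z":0,"spin":0}]' 25
python3 go.py 435.2 -248.9 200
```

```text
time_s: 10.15
eef_pos: [626.1, -180.6, 205.0]
eef_rot: [0.518, 0.48, 0.519, -0.481]
ft_force: [-0.3, 0.0, 0.4]
grip_width: 0.996
t 10.15 grasp [ 626.1 -180.6  199. ] tool delta x,y,z [  -1.  -195.5   53.5] jaw deg 4.38 width mm 86.7 F [-0.3  0.   0.4] tilt [-0.0006  0.0004]
```

Now over to jar 2, stopping 40 mm short in z so I can look.

```bash
python3 -m crank '[{"claw":1,"x":0,"y":-20,"z":2,"spin":0},{"claw":1,"x":0,"y":-35,"z":3,"spin":0},{"claw":1,"x":0,"y":-40,"z":3,"spin":0},{"claw":1,"x":0,"y":-40,"z":3,"spin":0},{"claw":1,"x":0,"y":-35,"z":2,"spin":0},{"claw":1,"x":0,"y":-25,"z":0,"spin":0},{"claw":1,"x":0,"y":0,"z":0,"spin":0},{"claw":1,"x":0,"y":0,"z":0,"spin":0},{"claw":1,"x":0,"y":0,"z":0,"spin":0},{"claw":1,"x":0,"y":0,"z":0,"spin":0}]' 25
python3 go.py 435.2 -248.9 51; python3 wr.py 94 w5.png|grep " 94"
```

```text
time_s: 11.15
eef_pos: [433.6, -208.3, 205.1]
eef_rot: [0.519, 0.48, 0.519, -0.481]
ft_force: [0.0, -1.2, -0.0]
grip_width: 1.002
t 11.15 grasp [ 433.6 -208.4  199.1] tool delta x,y,z [148.2  -1.4  40.4] jaw deg 4.43 width mm 87.2 F [ 0.  -1.2 -0. ] tilt [-0.0011 -0.001 ]
[98.5  8.7] [ 65   0  52  27 710] [307.  -74.9  94. ] [300.9 -78.2  94. ]
[430.3 119. ] [ 379    0  116  250 9015] [ 571.4 -134.1   94. ] [ 577.5 -138.1   94. ]
[305.9  34.9] [ 281    8   51   55 2203] [462.7 -80.4  94. ] [462.7 -80.5  94. ]
[ 58.2 157.6] [    0    58   126   192 17489] [ 265.8 -189.9   94. ] [ 269.8 -186.1   94. ]
[501.7 192.1] [489 167  23  48 856] [ 648.3 -190.4   94. ] [ 646.3 -189.1   94. ]
[253.9 231.2] [ 227  210   54   40 1815] [ 436.  -244.1   94. ] [ 435.5 -242.4   94. ]
```

View pics/w5.png

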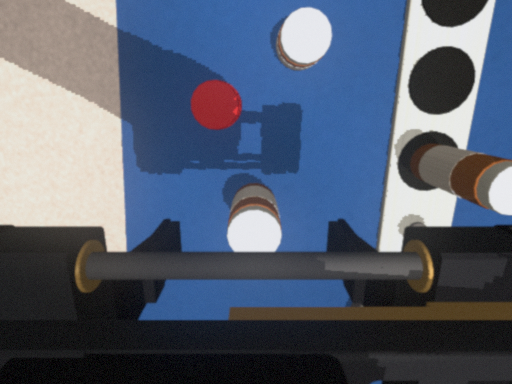

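Jar 2's cap centre is near (254,236), because the blob's lower edge is cut by my mask. That agrees with the top estimate. Descending.

```bash
python3 -m crank '[{"claw":1,"x":0,"y":-1,"z":20,"spin":0},{"claw":1,"x":10,"y":0,"z":20,"spin":0},{"claw":1,"x":20,"y":0,"z":0,"spin":0},{"claw":1,"x":25,"y":0,"z":0,"spin":0},{"claw":1,"x":30,"y":0,"z":0,"spin":0},{"claw":1,"x":30,"y":0,"z":0,"spin":0},{"claw":1,"x":20,"y":0,"z":0,"spin":0},{"claw":1,"x":13,"y":0,"z":0,"spin":0},{"claw":1,"x":0,"y":0,"z":0,"spin":0},{"claw":1,"x":0,"y":0,"z":0,"spin":0}]' 25
python3 go.py 435.2 -248.9 51
```

```text
time_s: 12.2
eef_pos: [435.5, -249.0, 58.0]
eef_rot: [0.519, 0.48, 0.519, -0.481]
ft_force: [-1.2, 0.8, 0.1]
grip_width: 1.001
t 12.2 grasp [ 435.5 -249.    52. ] tool delta x,y,z [ 1.  -0.3 -0.1] jaw deg 4.38 width mm 87.1 F [-1.2  0.8  0.1] tilt [ 0.0002 -0.0007]
```

```bash
python3 -m crank '[{"claw":0.4,"x":0,"y":0,"z":0,"spin":0},{"claw":0.4,"x":0,"y":0,"z":0,"spin":0},{"claw":0.4,"x":0,"y":0,"z":0,"spin":0},{"claw":0.4,"x":0,"y":0,"z":0,"spin":0},{"claw":0.4,"x":0,"y":0,"z":0,"spin":0},{"claw":0.4,"x":0,"y":0,"z":0,"spin":0},{"claw":0.4,"x":0,"y":0,"z":0,"spin":0}]' 25
python3 go.py 435.2 -248.9 51
```

```text
time_s: 12.9
eef_pos: [435.4, -248.6, 57.8]
eef_rot: [0.519, 0.481, 0.519, -0.48]
ft_force: [1.6, -0.3, 1.2]
grip_width: 0.593
t 12.9 grasp [ 435.4 -248.6   51.8] tool delta x,y,z [ 0.8 -0.2  0.3] jaw deg 4.38 width mm 51.6 F [ 1.6 -0.3  1.2] tilt [0.0008 0.    ]
```

```bash
python3 -m crank '[{"claw":0.4,"x":-10,"y":0,"z":0,"spin":0},{"claw":0.4,"x":-20,"y":0,"z":0,"spin":0},{"claw":0.4,"x":-30,"y":0,"z":0,"spin":0},{"claw":0.4,"x":-30,"y":0,"z":0,"spin":0},{"claw":0.4,"x":-30,"y":0,"z":0,"spin":0},{"claw":0.4,"x":-20,"y":0,"z":0,"spin":0},{"claw":0.4,"x":0,"y":0,"z":0,"spin":0},{"claw":0.4,"x":0,"y":0,"z":0,"spin":0}]' 25
python3 go.py 620.4 -95.7 191.8
```

```text
time_s: 13.7
eef_pos: [434.6, -248.5, 197.3]
eef_rot: [0.519, 0.481, 0.519, -0.48]
ft_force: [0.3, 0.1, -2.0]
grip_width: 0.596
t 13.7 grasp [ 434.6 -248.5  191.3] tool delta x,y,z [  -0.4  196.9 -138.2] jaw deg 4.37 width mm 51.9 F [ 0.3  0.1 -2. ] tilt [0.     0.0006]
```

```bash
python3 -m crank '[{"claw":0.4,"x":0,"y":10,"z":-10,"spin":0},{"claw":0.4,"x":0,"y":25,"z":-20,"spin":0},{"claw":0.4,"x":0,"y":35,"z":-25,"spin":0},{"claw":0.4,"x":0,"y":40,"z":-28,"spin":0},{"claw":0.4,"x":0,"y":40,"z":-25,"spin":0},{"claw":0.4,"x":0,"y":30,"z":-20,"spin":0},{"claw":0.4,"x":0,"y":17,"z":-10,"spin":0},{"claw":0.4,"x":0,"y":0,"z":0,"spin":0},{"claw":0.4,"x":0,"y":0,"z":0,"spin":0},{"claw":0.4,"x":0,"y":0,"z":0,"spin":0}]' 25
python3 -m crank '[{"claw":0.4,"x":0,"y":0,"z":0,"spin":0},{"claw":0.4,"x":0,"y":0,"z":0,"spin":0}]' 25
python3 go.py 620.4 -95.7 65.8
```

```text
time_s: 14.7
eef_pos: [619.7, -97.0, 196.6]
eef_rot: [0.518, 0.48, 0.519, -0.482]
ft_force: [0.1, -0.2, -2.2]
grip_width: 0.592
time_s: 14.9
eef_pos: [620.4, -96.7, 197.8]
eef_rot: [0.518, 0.481, 0.518, -0.481]
ft_force: [0.4, 0.9, -1.8]
grip_width: 0.593
t 14.9 grasp [620.4 -96.7 191.8] tool delta x,y,z [ 1.26e+02  1.00e-01 -1.00e+00] jaw deg 4.29 width mm 51.6 F [ 0.4  0.9 -1.8] tilt [0.0003 0.0005]
```

```bash
python3 -m crank '[{"claw":0.4,"x":10,"y":0,"z":-1,"spin":0},{"claw":0.4,"x":20,"y":0,"z":0,"spin":0},{"claw":0.4,"x":30,"y":0,"z":0,"spin":0},{"claw":0.4,"x":30,"y":0,"z":0,"spin":0},{"claw":0.4,"x":20,"y":0,"z":0,"spin":0},{"claw":0.4,"x":10,"y":0,"z":0,"spin":0},{"claw":0.4,"x":3,"y":0,"z":0,"spin":0},{"claw":0.4,"x":0,"y":0,"z":0,"spin":0},{"claw":0.4,"x":0,"y":0,"z":0,"spin":0}]' 25
python3 go.py 620.4 -95.7 65.8
```

```text
time_s: 15.8
eef_pos: [621.7, -95.2, 75.8]
eef_rot: [0.519, 0.481, 0.518, -0.48]
ft_force: [0.3, -0.2, -1.1]
grip_width: 0.596
t 15.8 grasp [621.7 -95.2  69.8] tool delta x,y,z [ 4.  -1.4  0.3] jaw deg 4.37 width mm 51.8 F [ 0.3 -0.2 -1.1] tilt [ 0.0022 -0.0001]
```

```bash
python3 -m crank '[{"claw":0.4,"x":1,"y":-1,"z":0,"spin":0},{"claw":0.4,"x":1,"y":0,"z":0,"spin":0},{"claw":0.4,"x":1,"y":0,"z":0,"spin":0},{"claw":0.4,"x":0,"y":0,"z":0,"spin":0},{"claw":0.4,"x":0,"y":0,"z":0,"spin":0},{"claw":0.4,"x":0,"y":0,"z":0,"spin":0}]' 25
python3 go.py 620.4 -95.7 65.8
```

```text
time_s: 16.4
eef_pos: [620.1, -95.0, 71.9]
eef_rot: [0.519, 0.481, 0.519, -0.48]
ft_force: [0.8, -0.4, -0.5]
grip_width: 0.59
t 16.4 grasp [620.1 -95.   65.9] tool delta x,y,z [0.1 0.3 0.7] jaw deg 4.38 width mm 51.3 F [ 0.8 -0.4 -0.5] tilt [0.0006 0.0002]
```

```bash
python3 -m crank '[{"claw":0.4,"x":1,"y":0,"z":0,"spin":0},{"claw":0.4,"x":0,"y":0,"z":0,"spin":0},{"claw":0.4,"x":0,"y":0,"z":0,"spin":0}]' 25
python3 go.py 620.4 -95.7 65.8
```

```text
time_s: 16.7
eef_pos: [620.1, -95.0, 71.8]
eef_rot: [0.519, 0.481, 0.519, -0.48]
ft_force: [-2.8, 1.4, 6.7]
grip_width: 0.594
t 16.7 grasp [620.1 -95.   65.8] tool delta x,y,z [-0.   0.3  0.7] jaw deg 4.38 width mm 51.7 F [-2.8  1.4  6.7] tilt [0.0004 0.0007]
```

Contact at 6.7 N. I'll release jar 2 and rise.

```bash
python3 -m crank '[{"claw":0.7,"x":0,"y":0,"z":0,"spin":0},{"claw":1,"x":0,"y":0,"z":0,"spin":0},{"claw":1,"x":0,"y":0,"z":0,"spin":0},{"claw":1,"x":0,"y":0,"z":0,"spin":0},{"claw":1,"x":0,"y":0,"z":0,"spin":0},{"claw":1,"x":0,"y":0,"z":0,"spin":0}]' 25
python3 go.py 620.4 -95.7 65.8
```

```text
time_s: 17.3
eef_pos: [619.8, -95.0, 70.5]
eef_rot: [0.519, 0.481, 0.519, -0.481]
ft_force: [-0.3, 0.3, 0.2]
grip_width: 0.978
t 17.3 grasp [619.8 -95.   64.5] tool delta x,y,z [-1.3  0.5  0.7] jaw deg 4.38 width mm 85.1 F [-0.3  0.3  0.2] tilt [-0. -0.]
```

```bash
python3 -m crank '[{"claw":1,"x":-15,"y":0,"z":0,"spin":0},{"claw":1,"x":-25,"y":0,"z":0,"spin":0},{"claw":1,"x":-30,"y":0,"z":0,"spin":0},{"claw":1,"x":-30,"y":0,"z":0,"spin":0},{"claw":1,"x":-20,"y":0,"z":0,"spin":0},{"claw":1,"x":0,"y":0,"z":0,"spin":0},{"claw":1,"x":0,"y":0,"z":0,"spin":0}]' 25
python3 go.py 469 88 185; python3 wr.py 94 w6.png >/dev/null
```

```text
time_s: 18.0
eef_pos: [619.9, -95.1, 191.2]
eef_rot: [0.519, 0.481, 0.519, -0.48]
ft_force: [-0.1, 0.8, 0.1]
grip_width: 1.002
t 18.0 grasp [620.  -95.1 185.2] tool delta x,y,z [ 1.000e-01 -1.365e+02 -1.941e+02] jaw deg 4.38 width mm 87.2 F [-0.1  0.8  0.1] tilt [0.0012 0.0004]
```

View pics/w6.png

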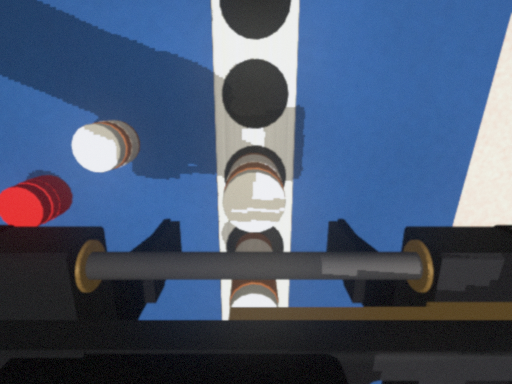

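The wrist view shows jar 2 centred at (254,190) on its pad directly below, and jar 1 beyond it at (255,295). Next is jar 3.

```bash
python3 -m crank '[{"claw":1,"x":0,"y":-10,"z":-15,"spin":0},{"claw":1,"x":0,"y":-20,"z":-28,"spin":0},{"claw":1,"x":0,"y":-25,"z":-35,"spin":0},{"claw":1,"x":0,"y":-26,"z":-37,"spin":0},{"claw":1,"x":0,"y":-26,"z":-36,"spin":0},{"claw":1,"x":0,"y":-20,"z":-28,"spin":0},{"claw":1,"x":0,"y":-10,"z":-15,"spin":0},{"claw":1,"x":0,"y":0,"z":0,"spin":0},{"claw":1,"x":0,"y":0,"z":0,"spin":0},{"claw":1,"x":0,"y":0,"z":0,"spin":0}]' 25
python3 -m crank '[{"claw":1,"x":0,"y":0,"z":0,"spin":0},{"claw":1,"x":0,"y":0,"z":0,"spin":0}]' 25
python3 go.py 469 88 30; python3 wr.py 72 w7.png | grep " 72"
```

```text
time_s: 19.05
eef_pos: [468.9, 86.6, 190.2]
eef_rot: [0.518, 0.481, 0.518, -0.481]
ft_force: [-0.3, -0.1, -0.4]
grip_width: 0.999
time_s: 19.25
eef_pos: [468.8, 87.0, 190.4]
eef_rot: [0.518, 0.481, 0.518, -0.481]
ft_force: [0.3, -0.5, 1.0]
grip_width: 0.998
t 19.25 grasp [468.8  87.  184.4] tool delta x,y,z [154.4   0.3  -1.1] jaw deg 4.27 width mm 86.8 F [ 0.3 -0.5  1. ] tilt [-0.0002 -0.0006]
[36.2 41.5] [   0    0   78   88 6205] [289. 196.  72.] [290.6 194.6  72. ]
[383.7 143.3] [ 339   80   93  170 9078] [576.2 137.8  72. ] [580.9 119.7  72. ]
[ 44.6 194.4] [   0  159   90   67 5441] [280.9  69.7  72. ] [281.1  71.9  72. ]
[255.7 184.2] [236 171  39  27 592] [469.6  93.4  72. ] [469.   93.6  72. ]
[255.1 203.2] [240 199  32  10 214] [470.4  75.6  72. ] [470.8  75.3  72. ]
```

View pics/w7.png

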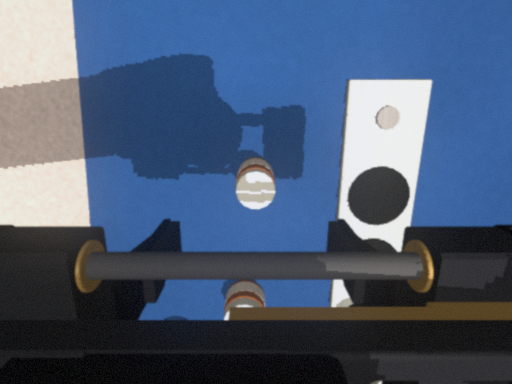

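Jar 3's cap is at (255,190), which gives about (469.5, 88). I'll descend 154 mm and close.

```bash
python3 -m crank '[{"claw":1,"x":15,"y":0,"z":-1,"spin":0},{"claw":1,"x":25,"y":0,"z":0,"spin":0},{"claw":1,"x":30,"y":0,"z":0,"spin":0},{"claw":1,"x":30,"y":0,"z":0,"spin":0},{"claw":1,"x":25,"y":0,"z":0,"spin":0},{"claw":1,"x":18,"y":0,"z":0,"spin":0},{"claw":1,"x":9,"y":0,"z":0,"spin":0},{"claw":1,"x":0,"y":0,"z":0,"spin":0},{"claw":1,"x":0,"y":0,"z":0,"spin":0},{"claw":1,"x":0,"y":0,"z":0,"spin":0}]' 25
python3 go.py 469.3 88 30
```

```text
time_s: 20.3
eef_pos: [469.3, 89.2, 39.6]
eef_rot: [0.519, 0.481, 0.518, -0.48]
ft_force: [0.4, -0.5, 0.4]
grip_width: 0.998
t 20.3 grasp [469.4  89.2  33.6] tool delta x,y,z [ 3.6 -0.1  1.2] jaw deg 4.37 width mm 86.8 F [ 0.4 -0.5  0.4] tilt [0.002 0.001]
```

```bash
python3 -m crank '[{"claw":0.25,"x":0,"y":0,"z":0,"spin":0},{"claw":0.25,"x":0,"y":0,"z":0,"spin":0},{"claw":0.25,"x":0,"y":0,"z":0,"spin":0},{"claw":0.25,"x":0,"y":0,"z":0,"spin":0},{"claw":0.25,"x":0,"y":0,"z":0,"spin":0},{"claw":0.25,"x":0,"y":0,"z":0,"spin":0},{"claw":0.25,"x":0,"y":0,"z":0,"spin":0},{"claw":0.25,"x":0,"y":0,"z":0,"spin":0}]' 25
python3 go.py 469.3 88 30
```

```text
time_s: 21.1
eef_pos: [468.4, 88.9, 38.5]
eef_rot: [0.519, 0.481, 0.519, -0.48]
ft_force: [0.3, 0.1, -0.3]
grip_width: 0.431
t 21.1 grasp [468.4  88.9  32.5] tool delta x,y,z [2.5 0.8 1. ] jaw deg 4.38 width mm 37.5 F [ 0.3  0.1 -0.3] tilt [0.0002 0.    ]
```

```bash
python3 -m crank '[{"claw":0.25,"x":-10,"y":0,"z":0,"spin":0},{"claw":0.25,"x":-20,"y":0,"z":0,"spin":0},{"claw":0.25,"x":-30,"y":0,"z":0,"spin":0},{"claw":0.25,"x":-30,"y":0,"z":0,"spin":0},{"claw":0.25,"x":-20,"y":0,"z":0,"spin":0},{"claw":0.25,"x":-10,"y":0,"z":0,"spin":0},{"claw":0.25,"x":0,"y":0,"z":0,"spin":0},{"claw":0.25,"x":0,"y":0,"z":0,"spin":0}]' 25
python3 go.py 613.8 -11 152.5
```

```text
time_s: 21.9
eef_pos: [467.8, 88.8, 157.9]
eef_rot: [0.519, 0.48, 0.519, -0.481]
ft_force: [1.0, 0.4, -1.3]
grip_width: 0.429
t 21.9 grasp [467.8  88.8 151.9] tool delta x,y,z [ -0.8 138.  110.6] jaw deg 4.38 width mm 37.3 F [ 1.   0.4 -1.3] tilt [-0.001  -0.0002]
```

```bash
python3 -m crank '[{"claw":0.25,"x":0,"y":10,"z":8,"spin":0},{"claw":0.25,"x":0,"y":20,"z":16,"spin":0},{"claw":0.25,"x":0,"y":27,"z":22,"spin":0},{"claw":0.25,"x":0,"y":27,"z":22,"spin":0},{"claw":0.25,"x":0,"y":25,"z":20,"spin":0},{"claw":0.25,"x":0,"y":18,"z":14,"spin":0},{"claw":0.25,"x":0,"y":11,"z":8,"spin":0},{"claw":0.25,"x":0,"y":0,"z":0,"spin":0},{"claw":0.25,"x":0,"y":0,"z":0,"spin":0},{"claw":0.25,"x":0,"y":0,"z":0,"spin":0}]' 25
python3 -m crank '[{"claw":0.25,"x":0,"y":0,"z":0,"spin":0},{"claw":0.25,"x":0,"y":0,"z":0,"spin":0}]' 25
python3 go.py 613.8 -11 46.5
```

```text
time_s: 22.9
eef_pos: [613.3, -9.1, 158.1]
eef_rot: [0.518, 0.48, 0.52, -0.48]
ft_force: [0.2, -0.1, -0.8]
grip_width: 0.431
time_s: 23.1
eef_pos: [614.0, -9.4, 158.8]
eef_rot: [0.519, 0.481, 0.519, -0.48]
ft_force: [-0.3, 0.2, -0.6]
grip_width: 0.43
t 23.1 grasp [614.   -9.4 152.8] tool delta x,y,z [106.3  -0.3   1.7] jaw deg 4.43 width mm 37.4 F [-0.3  0.2 -0.6] tilt [0.0002 0.0009]
```

```bash
python3 -m crank '[{"claw":0.25,"x":10,"y":0,"z":1,"spin":0},{"claw":0.25,"x":20,"y":0,"z":0,"spin":0},{"claw":0.25,"x":25,"y":0,"z":0,"spin":0},{"claw":0.25,"x":22,"y":0,"z":0,"spin":0},{"claw":0.25,"x":16,"y":0,"z":0,"spin":0},{"claw":0.25,"x":8,"y":0,"z":0,"spin":0},{"claw":0.25,"x":3,"y":0,"z":0,"spin":0},{"claw":0.25,"x":0,"y":0,"z":0,"spin":0},{"claw":0.25,"x":0,"y":0,"z":0,"spin":0},{"claw":0.25,"x":0,"y":0,"z":0,"spin":0}]' 25
python3 -m crank '[{"claw":0.25,"x":0,"y":0,"z":0,"spin":0},{"claw":0.25,"x":0,"y":0,"z":0,"spin":0}]' 25
python3 go.py 613.8 -11 46.5
```

```text
time_s: 24.1
eef_pos: [615.2, -11.2, 55.6]
eef_rot: [0.519, 0.481, 0.518, -0.48]
ft_force: [-0.7, 0.0, -0.6]
grip_width: 0.432
time_s: 24.3
eef_pos: [614.7, -11.2, 55.0]
eef_rot: [0.519, 0.481, 0.519, -0.48]
ft_force: [0.6, 0.2, -1.3]
grip_width: 0.433
t 24.3 grasp [614.7 -11.2  49. ] tool delta x,y,z [ 2.5 -0.9 -0.2] jaw deg 4.38 width mm 37.7 F [ 0.6  0.2 -1.3] tilt [0.0008 0.0003]
```

```bash
python3 -m crank '[{"claw":0.25,"x":1,"y":-0.5,"z":0,"spin":0},{"claw":0.25,"x":1,"y":0,"z":0,"spin":0},{"claw":0.25,"x":0,"y":0,"z":0,"spin":0},{"claw":0.25,"x":0,"y":0,"z":0,"spin":0},{"claw":0.25,"x":0,"y":0,"z":0,"spin":0}]' 25
python3 go.py 613.8 -11 46.5
```

```text
time_s: 24.8
eef_pos: [613.9, -11.3, 52.6]
eef_rot: [0.519, 0.481, 0.519, -0.481]
ft_force: [-1.1, 1.0, 1.1]
grip_width: 0.433
t 24.8 grasp [613.9 -11.3  46.6] tool delta x,y,z [ 0.1 -0.1 -0.3] jaw deg 4.38 width mm 37.7 F [-1.1  1.   1.1] tilt [-0.      0.0001]
```

```bash
python3 -m crank '[{"claw":0.25,"x":0.7,"y":0,"z":0,"spin":0},{"claw":0.25,"x":0,"y":0,"z":0,"spin":0},{"claw":0.25,"x":0,"y":0,"z":0,"spin":0}]' 25
python3 go.py 613.8 -11 46.5
```

```text
time_s: 25.1
eef_pos: [613.9, -11.2, 52.6]
eef_rot: [0.519, 0.481, 0.519, -0.48]
ft_force: [-2.5, -0.1, 5.4]
grip_width: 0.43
t 25.1 grasp [613.9 -11.2  46.6] tool delta x,y,z [ 0.1 -0.1 -0.2] jaw deg 4.38 width mm 37.4 F [-2.5 -0.1  5.4] tilt [-0.0002  0.0006]
```

Contact at 5.4 N. Release jar 3, rise, then head for jar 4.

```bash
python3 -m crank '[{"claw":0.6,"x":0,"y":0,"z":0,"spin":0},{"claw":1,"x":0,"y":0,"z":0,"spin":0},{"claw":1,"x":0,"y":0,"z":0,"spin":0},{"claw":1,"x":0,"y":0,"z":0,"spin":0},{"claw":1,"x":0,"y":0,"z":0,"spin":0},{"claw":1,"x":0,"y":0,"z":0,"spin":0}]' 25
python3 go.py 613.8 -11 46.5
```

```text
time_s: 25.7
eef_pos: [613.9, -11.2, 51.8]
eef_rot: [0.519, 0.481, 0.519, -0.481]
ft_force: [0.5, 0.1, 0.1]
grip_width: 0.891
t 25.7 grasp [613.9 -11.2  45.8] tool delta x,y,z [-0.7 -0.1 -0.2] jaw deg 4.38 width mm 77.5 F [0.5 0.1 0.1] tilt [-0.  0.]
```

```bash
python3 -m crank '[{"claw":1,"x":-15,"y":0,"z":0,"spin":0},{"claw":1,"x":-25,"y":0,"z":0,"spin":0},{"claw":1,"x":-30,"y":0,"z":0,"spin":0},{"claw":1,"x":-30,"y":0,"z":0,"spin":0},{"claw":1,"x":-20,"y":0,"z":0,"spin":0},{"claw":1,"x":-10,"y":0,"z":0,"spin":0},{"claw":1,"x":0,"y":0,"z":0,"spin":0},{"claw":1,"x":0,"y":0,"z":0,"spin":0}]' 25
python3 go.py 468.3 -71.5 175
```

```text
time_s: 26.5
eef_pos: [613.5, -11.1, 181.3]
eef_rot: [0.518, 0.48, 0.519, -0.481]
ft_force: [-0.1, 0.1, -0.2]
grip_width: 1.001
t 26.5 grasp [613.5 -11.1 175.3] tool delta x,y,z [   0.4 -149.3   49.1] jaw deg 4.38 width mm 87.1 F [-0.1  0.1 -0.2] tilt [-0.0009  0.0002]
```

```bash
python3 -m crank '[{"claw":1,"x":0,"y":-14,"z":5,"spin":0},{"claw":1,"x":0,"y":-24,"z":8,"spin":0},{"claw":1,"x":0,"y":-30,"z":10,"spin":0},{"claw":1,"x":0,"y":-30,"z":10,"spin":0},{"claw":1,"x":0,"y":-26,"z":8,"spin":0},{"claw":1,"x":0,"y":-17,"z":5,"spin":0},{"claw":1,"x":0,"y":-8,"z":3,"spin":0},{"claw":1,"x":0,"y":0,"z":0,"spin":0},{"claw":1,"x":0,"y":0,"z":0,"spin":0},{"claw":1,"x":0,"y":0,"z":0,"spin":0}]' 25
python3 -m crank '[{"claw":1,"x":0,"y":0,"z":0,"spin":0},{"claw":1,"x":0,"y":0,"z":0,"spin":0}]' 25
python3 go.py 468.3 -71.5 26; python3 wr.py 50 w8.png | grep " 50"
```

```text
time_s: 27.5
eef_pos: [469.9, -71.1, 181.8]
eef_rot: [0.519, 0.48, 0.519, -0.481]
ft_force: [-0.1, 0.2, -0.5]
grip_width: 1.002
time_s: 27.7
eef_pos: [469.4, -71.3, 181.7]
eef_rot: [0.519, 0.48, 0.519, -0.481]
ft_force: [0.1, -0.1, -0.1]
grip_width: 0.996
t 27.7 grasp [469.4 -71.3 175.7] tool delta x,y,z [149.7  -1.1  -0. ] jaw deg 4.4 width mm 86.6 F [ 0.1 -0.1 -0.1] tilt [-0.0003 -0.0007]
[36.1 17.2] [   0    0   70   42 2349] [282.3  57.1  50. ] [280.8  54.6  50. ]
[409.2 107.4] [ 354    0  114  202 8411] [598.6  11.1  50. ] [598.5  16.9  50. ]
[ 39.3 173.7] [   0  114   85  112 8477] [269.4 -73.9  50. ] [272.4 -69.7  50. ]
[253.6 186.6] [ 231  163   45   47 1496] [468.7 -70.9  50. ] [468.1 -70.4  50. ]
[367.1 231.7] [351 200  45  50 627] [ 583.3 -108.    50. ] [ 587.7 -100.1   50. ]
[448.  223.1] [431 220  34   6 147] [660.1 -93.   50. ] [659.5 -92.4  50. ]
```

View pics/w8.png

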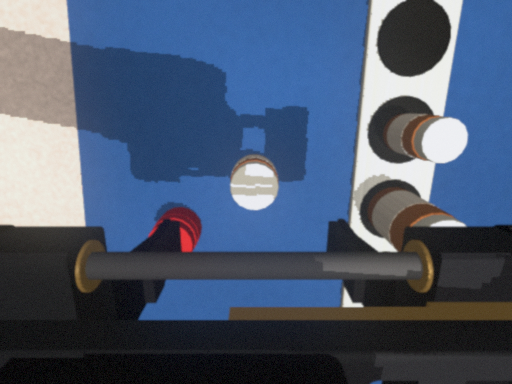

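Jar 4's cap is at (254,187), which gives (468, -71). The red look-alike at (185,232) is clear of the fingers. Descend.

```bash
python3 -m crank '[{"claw":1,"x":15,"y":-1,"z":0,"spin":0},{"claw":1,"x":25,"y":0,"z":0,"spin":0},{"claw":1,"x":30,"y":0,"z":0,"spin":0},{"claw":1,"x":30,"y":0,"z":0,"spin":0},{"claw":1,"x":25,"y":0,"z":0,"spin":0},{"claw":1,"x":15,"y":0,"z":0,"spin":0},{"claw":1,"x":8,"y":0,"z":0,"spin":0},{"claw":1,"x":0,"y":0,"z":0,"spin":0},{"claw":1,"x":0,"y":0,"z":0,"spin":0},{"claw":1,"x":0,"y":0,"z":0,"spin":0}]' 25
python3 go.py 468.3 -71 26
```

```text
time_s: 28.75
eef_pos: [469.0, -71.5, 34.8]
eef_rot: [0.519, 0.481, 0.518, -0.48]
ft_force: [0.0, 0.0, 0.1]
grip_width: 1.002
t 28.75 grasp [469.  -71.5  28.8] tool delta x,y,z [ 2.8 -0.7 -0.6] jaw deg 4.38 width mm 87.1 F [0.  0.  0.1] tilt [0.002  0.0005]
```

```bash
python3 -m crank '[{"claw":0.35,"x":0,"y":0,"z":0,"spin":0},{"claw":0.35,"x":0,"y":0,"z":0,"spin":0},{"claw":0.35,"x":0,"y":0,"z":0,"spin":0},{"claw":0.35,"x":0,"y":0,"z":0,"spin":0},{"claw":0.35,"x":0,"y":0,"z":0,"spin":0},{"claw":0.35,"x":0,"y":0,"z":0,"spin":0},{"claw":0.35,"x":0,"y":0,"z":0,"spin":0},{"claw":0.35,"x":0,"y":0,"z":0,"spin":0}]' 25
python3 go.py 468.3 -71 26
```

```text
time_s: 29.55
eef_pos: [468.2, -71.6, 33.9]
eef_rot: [0.519, 0.481, 0.519, -0.481]
ft_force: [0.2, 0.0, 0.2]
grip_width: 0.544
t 29.55 grasp [468.2 -71.6  27.9] tool delta x,y,z [ 1.9  0.2 -0.6] jaw deg 4.37 width mm 47.4 F [0.2 0.  0.2] tilt [0.0001 0.    ]
```

```bash
python3 -m crank '[{"claw":0.35,"x":-10,"y":0,"z":0,"spin":0},{"claw":0.35,"x":-20,"y":0,"z":0,"spin":0},{"claw":0.35,"x":-30,"y":0,"z":0,"spin":0},{"claw":0.35,"x":-30,"y":0,"z":0,"spin":0},{"claw":0.35,"x":-20,"y":0,"z":0,"spin":0},{"claw":0.35,"x":-10,"y":0,"z":0,"spin":0},{"claw":0.35,"x":0,"y":0,"z":0,"spin":0},{"claw":0.35,"x":0,"y":0,"z":0,"spin":0}]' 25
python3 go.py 607.3 73.8 147.9
```

```text
time_s: 30.35
eef_pos: [467.5, -71.4, 153.2]
eef_rot: [0.518, 0.48, 0.519, -0.481]
ft_force: [0.2, 0.6, -1.5]
grip_width: 0.543
t 30.35 grasp [467.5 -71.4 147.2] tool delta x,y,z [  -0.8  150.5 -134.1] jaw deg 4.38 width mm 47.2 F [ 0.2  0.6 -1.5] tilt [-0.001   0.0002]
```

```bash
python3 -m crank '[{"claw":0.35,"x":0,"y":10,"z":-10,"spin":0},{"claw":0.35,"x":0,"y":22,"z":-20,"spin":0},{"claw":0.35,"x":0,"y":30,"z":-26,"spin":0},{"claw":0.35,"x":0,"y":30,"z":-26,"spin":0},{"claw":0.35,"x":0,"y":27,"z":-24,"spin":0},{"claw":0.35,"x":0,"y":20,"z":-18,"spin":0},{"claw":0.35,"x":0,"y":11,"z":-10,"spin":0},{"claw":0.35,"x":0,"y":0,"z":0,"spin":0},{"claw":0.35,"x":0,"y":0,"z":0,"spin":0},{"claw":0.35,"x":0,"y":0,"z":0,"spin":0}]' 25
python3 -m crank '[{"claw":0.35,"x":0,"y":0,"z":0,"spin":0},{"claw":0.35,"x":0,"y":0,"z":0,"spin":0}]' 25
python3 go.py 607.3 73.8 41.9
```

```text
time_s: 31.35
eef_pos: [606.6, 71.6, 153.7]
eef_rot: [0.518, 0.481, 0.518, -0.481]
ft_force: [0.5, -0.9, -0.8]
grip_width: 0.551
time_s: 31.55
eef_pos: [607.1, 72.7, 154.3]
eef_rot: [0.518, 0.481, 0.518, -0.481]
ft_force: [1.1, -0.2, -0.5]
grip_width: 0.545
t 31.55 grasp [607.1  72.7 148.3] tool delta x,y,z [106.4   0.2  -1. ] jaw deg 4.3 width mm 47.4 F [ 1.1 -0.2 -0.5] tilt [0.0004 0.0008]
```

```bash
python3 -m crank '[{"claw":0.35,"x":10,"y":0,"z":-0.5,"spin":0},{"claw":0.35,"x":20,"y":0,"z":0,"spin":0},{"claw":0.35,"x":25,"y":0,"z":0,"spin":0},{"claw":0.35,"x":22,"y":0,"z":0,"spin":0},{"claw":0.35,"x":15,"y":0,"z":0,"spin":0},{"claw":0.35,"x":8,"y":0,"z":0,"spin":0},{"claw":0.35,"x":3,"y":0,"z":0,"spin":0},{"claw":0.35,"x":0,"y":0,"z":0,"spin":0},{"claw":0.35,"x":0,"y":0,"z":0,"spin":0},{"claw":0.35,"x":0,"y":0,"z":0,"spin":0}]' 25
python3 -m crank '[{"claw":0.35,"x":0,"y":0,"z":0,"spin":0},{"claw":0.35,"x":0,"y":0,"z":0,"spin":0}]' 25
python3 go.py 607.3 73.8 41.9
```

```text
time_s: 32.55
eef_pos: [608.1, 74.1, 51.8]
eef_rot: [0.519, 0.481, 0.518, -0.48]
ft_force: [0.4, -0.4, -1.9]
grip_width: 0.545
time_s: 32.75
eef_pos: [607.6, 74.1, 51.3]
eef_rot: [0.519, 0.481, 0.519, -0.48]
ft_force: [0.1, 0.5, 0.1]
grip_width: 0.543
t 32.75 grasp [607.6  74.1  45.3] tool delta x,y,z [ 3.4 -0.4  0.3] jaw deg 4.38 width mm 47.2 F [0.1 0.5 0.1] tilt [0.0007 0.0004]
```

```bash
python3 -m crank '[{"claw":0.35,"x":1,"y":0,"z":0,"spin":0},{"claw":0.35,"x":1,"y":0,"z":0,"spin":0},{"claw":0.35,"x":0.7,"y":0,"z":0,"spin":0},{"claw":0.35,"x":0,"y":0,"z":0,"spin":0},{"claw":0.35,"x":0,"y":0,"z":0,"spin":0},{"claw":0.35,"x":0,"y":0,"z":0,"spin":0}]' 25
python3 go.py 607.3 73.8 41.9
```

```text
time_s: 33.35
eef_pos: [607.4, 74.0, 48.1]
eef_rot: [0.519, 0.481, 0.519, -0.481]
ft_force: [0.6, 1.2, -0.9]
grip_width: 0.544
t 33.35 grasp [607.4  74.   42.1] tool delta x,y,z [ 0.2 -0.1  0.2] jaw deg 4.38 width mm 47.3 F [ 0.6  1.2 -0.9] tilt [-0.  0.]
```

```bash
python3 -m crank '[{"claw":0.35,"x":0.8,"y":0,"z":0,"spin":0},{"claw":0.35,"x":0,"y":0,"z":0,"spin":0},{"claw":0.35,"x":0,"y":0,"z":0,"spin":0}]' 25
python3 go.py 607.3 73.8 41.9
```

```text
time_s: 33.65
eef_pos: [607.5, 74.0, 47.9]
eef_rot: [0.519, 0.481, 0.519, -0.48]
ft_force: [-2.2, 0.2, 4.6]
grip_width: 0.539
t 33.65 grasp [607.5  74.   41.9] tool delta x,y,z [ 0.  -0.2  0.2] jaw deg 4.37 width mm 46.9 F [-2.2  0.2  4.6] tilt [0.0002 0.0004]
```

Contact at 4.6 N. I'll release, rise and back off for a clear view.

```bash
python3 -m crank '[{"claw":0.65,"x":0,"y":0,"z":0,"spin":0},{"claw":1,"x":0,"y":0,"z":0,"spin":0},{"claw":1,"x":0,"y":0,"z":0,"spin":0},{"claw":1,"x":0,"y":0,"z":0,"spin":0},{"claw":1,"x":0,"y":0,"z":0,"spin":0},{"claw":1,"x":0,"y":0,"z":0,"spin":0}]' 25
python3 go.py 607.3 73.8 41.9
```

```text
time_s: 34.25
eef_pos: [607.4, 74.0, 47.2]
eef_rot: [0.519, 0.481, 0.519, -0.481]
ft_force: [-0.1, -1.1, -0.5]
grip_width: 0.971
t 34.25 grasp [607.4  74.   41.2] tool delta x,y,z [-0.7 -0.1  0.2] jaw deg 4.38 width mm 84.5 F [-0.1 -1.1 -0.5] tilt [-0. -0.]
```

```bash
python3 -m crank '[{"claw":1,"x":-15,"y":0,"z":0,"spin":0},{"claw":1,"x":-25,"y":0,"z":0,"spin":0},{"claw":1,"x":-35,"y":0,"z":0,"spin":0},{"claw":1,"x":-35,"y":0,"z":0,"spin":0},{"claw":1,"x":-30,"y":0,"z":0,"spin":0},{"claw":1,"x":-30,"y":0,"z":-20,"spin":0},{"claw":1,"x":-10,"y":-10,"z":-35,"spin":0},{"claw":1,"x":0,"y":-15,"z":-40,"spin":0},{"claw":1,"x":0,"y":-20,"z":-40,"spin":0},{"claw":1,"x":0,"y":-20,"z":-40,"spin":0}]' 25
python3 -m crank '[{"claw":1,"x":0,"y":-20,"z":-40,"spin":0},{"claw":1,"x":0,"y":-20,"z":-30,"spin":0},{"claw":1,"x":0,"y":-10,"z":-20,"spin":0},{"claw":1,"x":0,"y":0,"z":0,"spin":0},{"claw":1,"x":0,"y":0,"z":0,"spin":0},{"claw":1,"x":0,"y":0,"z":0,"spin":0},{"claw":1,"x":0,"y":0,"z":0,"spin":0}]' 25
python3 - <<'E'
from h import *
for n in("side","top"):
    im=manip.get_image(n);cv2.imwrite(f"pics/{n}9.png",im)
im=cv2.imread("pics/side9.png")[100:300,180:400];cv2.imwrite("pics/side9z.png",cv2.resize(im,None,fx=3,fy=3,interpolation=cv2.INTER_CUBIC))
im=cv2.imread("pics/top9.png")[130:250,90:390];cv2.imwrite("pics/top9z.png",cv2.resize(im,None,fx=2.6,fy=2.6,interpolation=cv2.INTER_CUBIC))
E
```

```text
time_s: 35.25
eef_pos: [528.6, 244.6, 228.9]
eef_rot: [0.519, 0.481, 0.518, -0.48]
ft_force: [-0.2, 1.3, -0.0]
grip_width: 0.999
time_s: 35.95
eef_pos: [473.7, 327.7, 227.7]
eef_rot: [0.518, 0.481, 0.518, -0.481]
ft_force: [-0.1, 1.0, -1.3]
grip_width: 0.999
```

View pics/side9z.png

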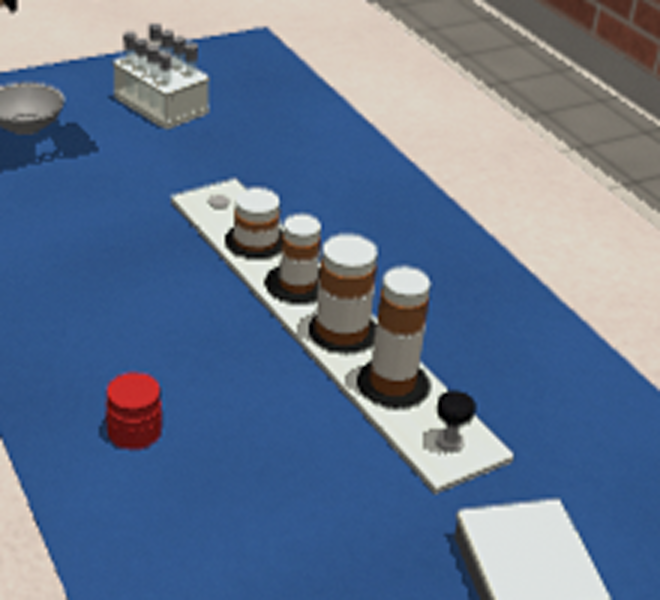

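View pics/top9z.png

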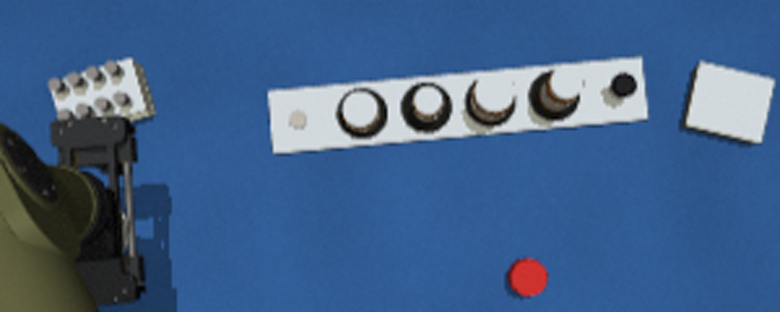

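All four jars stand upright, descending from the post. Side caps are roughly at (266,167), (280,175), (297,183) and (315,195) in full-image pixels. One numeric centring check before handing in.

Run:
```python
from h import *
from meas import comps
P=[(626.9,-180.5,130),(620.4,-95.7,108),(613.8,-11,86),(607.3,73.8,64)]
im=cv2.imread("pics/side9.png").astype(int)
for x,y,h in P:
    e=proj("side",(x,y,h)); u,v=e.round().astype(int)
    w=im[v-9:v+7,u-13:u+14]; m=(w.min(2)>185)
    c=max(comps(m,15),key=lambda c:c[1][4])[0]+[u-13,v-9]
    p=ray("side",*c,h); print("expect",e.round(1),"cap",c.round(1),"off mm",(p[:2]-[x,y]).round(1))
print(manip.observe()["time_s"])
```

```text
expect [315.9 193.2] cap [315.2 193.3] off mm [-2.1  0.1]
expect [297. 183.] cap [296.2 183.1] off mm [-2.2  0.5]
expect [280.4 174.1] cap [280.4 174.6] off mm [-1.2 -2.2]
expect [265.8 166.3] cap [261.7 166. ] off mm [-11.3   6.1]
36.05
```

The jar 4 figure looks like the mask bleeding into the white rail behind its cap. I'll check it by colour and with the top view's black ring.

Run:
```python
from h import *
im=cv2.imread("pics/top9.png")
a=cv2.resize(im[155:195,210:270],None,fx=8,fy=8,interpolation=0)
b=cv2.resize(cv2.imread("pics/side9.png")[150:195,245:295],None,fx=8,fy=8,interpolation=0)
h=max(a.shape[0],b.shape[0]);
a=cv2.copyMakeBorder(a,0,h-a.shape[0],0,0,0);b=cv2.copyMakeBorder(b,0,h-b.shape[0],0,0,0)
a=np.hstack([a,b[:,:312]]);cv2.imwrite("pics/j4.png",a);print(a.shape)
e=proj("top",(607.3,73.8,64));s=proj("side",(607.3,73.8,64));print(e,s,(e-[210,155])*8,(s-[245,150])*8+[480,0])
```

```text
(360, 792, 3)
[228.04283711 171.14242931] [265.81420436 166.26077185] [144.34269684 129.13943449] [646.51363484 130.08617483]
```

View pics/j4.png

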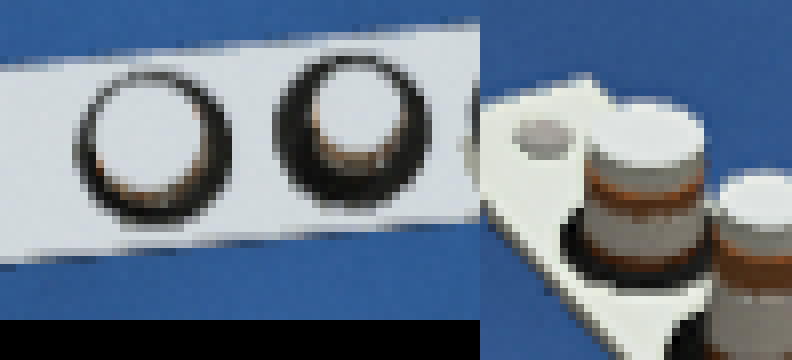

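Jar 4's cap centre sits at (148,131) in the enlarged top view and (645,133) in the side view. Both match the expected positions within about a pixel. Handing in.

```bash
python3 -c "
from workcell import manip
print(manip.hand_in(), manip.observe()['time_s'])"
```

```text
the job is handed in; nothing more can be done
the job is handed in; nothing more can be done
```

I placed the four jars one at a time, each upright on its own pad, and handed the job in at about 36 s. Starting at the knobbed post, they run jar 1, 2, 3, 4, tallest to shortest.

- **Order and stance:** the last side and top pictures show all four upright in that order, with the gripper open and well away. The rack of tubes and the red look-alike were not touched.
- **Centring:** the side view puts the caps of jars 1 to 3 about 2 mm from their pad centres, which is within the calibration error.
- **A check that disagreed:** the same measurement put jar 4 about 13 mm off. Its white cap had run together with the white rail behind it, so I enlarged the top and side views. There, jar 4's cap lies within about one pixel (roughly 3 mm) of where it should be.
- **An earlier mismatch:** the first wrist measurement of jar 1 was about 10 mm out because the arm was still moving. A second picture with a fresh arm pose agreed with the top view.
- **Forces:** the largest force read during the moves was about 7 N, when setting a jar down.

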